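# Fit the hand lever to the selector valve

### The arm

A 7-joint arm with a two-finger parallel gripper is mounted at the origin on a cart in front of the work surface, level with it; the furniture and walls round the work are solid. World frame = base frame: x ahead of the robot, y to its left, z up, the work surface at z = 0. Lengths are in m, angles in rad, forces in N, time in s.
With the tool pointing down it reaches from about 0.4 to 0.875 m from the base axis. Payload 6.5 kg.
Tool frame: the origin (TCP) lies midway between the tips of the shut fingers; the grasp point (between the pads) lies bot.grip_point_offset behind it (bot.grip_point_offset is the distance from the TCP to the grasp point, in m); z points along the fingers, y is the line along which they close (so a half turn about z gives the same grasp; the last joint's range is limited). The gripper opens to 85 mm and grips with 20 to 120 N. Pads are 22 mm wide; open, the fingers measure 114 mm over their backs; the gripper's body (76 mm by 85 mm) begins 54 mm behind the grasp point. The pads swing forward as they close: fully open they stand 13 mm farther back than shut.
Start: joints at [1.111, 0.536, -0.004, 1.538, 0.003, 1.067, -0.071], TCP at [0.249, -0.6, 0.231] pointing down, gripper open.
Joint ranges: [-2.7, 2.7], [-0.37, 2.16], [-1.27, 1.26], [0.24, 2.4], [-1.31, 4.45], [0.19, 1.91], [-2.76, 2.76]. Speed limits (rad/s): [2.39, 2.39, 3.14, 3.14, 3.14, 3.14, 3.14].

### API

Orientations are given as a unit quaternion [x, y, z, w].
In Python, from station import bot gives the robot as it stands.
- The arm moves only by the tool hand_motion, called after "Call:" as name(argument=value, ...) on one line, values as JSON. Schema: {"type":"object","properties":{"motion":{"type":"array","items":{"type":"number"},"minItems":7,"maxItems":35},"clamp_n":{"type":"number"},"only":{"type":"string"},"quiet":{"type":"boolean"},"lines":{"type":"string"}},"required":["motion"],"additionalProperties":false}. motion is one flat list of numbers that holds 1 to 5 rows one after another, with no inner brackets; each row has 7 numbers: the finger opening in m, then dx, dy, dz in shares of the most that a row can go, 1 being 50 mm, then a rotation vector rx, ry, rz in parts of the range, where 1.0 means 4 rad; each row shifts and turns the commanded pose from where the row before left it, along the tool's axes as they then stand; what a row does not reach is not made up. A row lasts 1/10 s, in which the tool goes at most 0.05 m and 0.15 rad, less where a joint would pass 70% of its speed; a pose out of reach is approached as far as the arm can. The fingers move at their own pace and stop on an object; clamp_n is the grip in N (left out, the last holds). Time passes only in rows, so rows that do not move let the fingers close. The tool returns the time, the measured TCP pose, the force, the opening and the grip force at its end. only (a regular expression) keeps the lines of the reply that match it, lines (a string "A,B") keeps lines A to B, and quiet returns only ok. No shift or turn number may pass 1 either way. Input that does not fit is refused with a message, and nothing moves.
- bot.read_state(): the state, without advancing time (a new reading comes with each control period).
- bot.read_camera(name): name is "scene" or "top" or "wrist"; returns a dict with "color" (420x560x3 uint8, red, green, blue), "fx", "fy", "cx", "cy" (pixels), "cam_to_world" (4x4, takes a point from camera to world coordinates). Camera axes: x right, y down, z forward; pixel columns grow to the right and rows downward; lengths in m; the calibration is good to about 2 mm. A picture is of the moment at which its call begins. There is no depth.
- bot.sign_off(): hands the job in; it is judged then, once.
The state is a dict: "clock": time; "joints": joint angles; "joint_velocities": joint speeds; "effort": joint torques, N m; "position": TCP position; "tool_rot": TCP orientation; "ft_force": force on the tool from outside, world axes, zero at the start; "moment": the same for the moment, N m; "grip_width": finger opening in m; "grasp_force": force on a finger pad.
Only numpy, scipy, OpenCV 4.12 (cv2) and the standard library are available. Lean on these libraries where they do the work, as an engineer would, in place of code of your own. Each camera call takes 0.05 s, during which the arm holds its last target. There are 200 camera calls.

### The job

The selector valve's hand lever has been taken off. Pick up the lever whose hub has the large three-slot bore, turn it so that the slots match the three splines of the valve's upright shaft (it then lies along the valve block, pointing to the block's long end), lower it fully home flat on the block, and let go. Leave the other lever, with the small round hole, where it lies.

Things in the scene. Friction and masses are not known exactly. Their poses are not given: they have to be found in the camera images.
- lever: Loose steel lever, 0.18 kg, knob up, fitted this way up. Origin: bore centre at hub underside; +x along the arm to the knob, z up. Hub 61 mm across, 26 high; through bore with 15 mm wide slots reaching 22 mm from the axis to -x, +y, -y, none to the arm. Foot under black knob at x = 115 mm; knob top at z = 45 mm
- lever_grip (a point): Point at the middle of that lever's arm, 60 mm from the bore axis towards the knob and 18 mm above the hub's underside; axes as the lever's. The arm is 20 mm wide (y), from z = 10 to 26 mm above the hub's underside, and free to grasp across from x = 33 to 100 mm
- spare_lever: The other, longer steel lever, which does not fit: hub 46 mm across and 26 mm high with a plain 12 mm round hole, arm 16 mm wide, same black knob, 140 mm from the hole. Lies loose. Origin: centre of the hole at the hub's underside; +x to the knob, z up
- valve: Fixed selector valve: aluminium block on a dark base, 180 x 80 mm, flat top at z = 40 mm, brass ports standing out to 47 mm from the middle line on both long sides. Origin: on the shaft axis at the worktop; z up; block from x = -45 (short end) to +135 mm (long end). The fitted lever's +x points along this +x
- seat (a point): Point on the shaft axis at the block's top, where the lever's hub underside comes to rest; axes as the valve's. Dark fixed shaft above it: 13 mm core, conical tip 40 mm up; three splines 7 mm wide reach 17 mm from the axis to -x, +y, -y, 20 mm high, sloping tops to 34 mm. Play in the bore: 4 mm to each side, 13 degrees each way

How it is judged:
At the end, for the whole second after the job is handed in: The lever with the three-slot bore is on the valve shaft: bore axis within 10 mm of the shaft axis, hub underside within 6 mm of the top of the block, arm within 17 degrees of the block's long direction and pointing to its long end, lying flat (within 7 degrees) and at rest (horizontal distance between lever and seat below 0.01 m and z of lever in the frame of seat between -0.006 and 0.006 m and angle between the x axis of lever and the x axis of valve, either way round below 0.3 rad and x of lever_grip in the frame of seat above 0.04 m and angle between lever's own z axis and vertical below 0.12 rad and linear speed of lever below 0.02 m/s); the robot touches nothing.
It fails at once if the other lever is shifted by more than 40 mm (distance of spare_lever from where it was at the start of the episode above 0.04 m).
It also fails if it takes over 38 s, if anything falls off the work surface, if the arm or the gripper's body presses on something with over 40 N, if the wrist force passes 120 N, or if a joint passes its speed limit or range.

## Working session

There is one attempt and no reset: what is moved stays moved. The work goes in short steps, Python scripts to look and compute and a tool call to move; the robot and the scene stay as the last step left them, time stands still between calls to the robot, and variables do not carry over. Pictures are saved under pics/ and viewed, at most 10 in all, crops included, and the job is handed in when it is done.

```bash
ls; mkdir -p pics; python3 - <<'E'
from station import bot
import cv2,numpy as np
for n in("top","scene"):
    c=bot.read_camera(n); cv2.imwrite(f"pics/{n}0.png",c["color"][:,:,::-1]); print(n,c["fx"],c["cx"],c["cy"],np.round(c["cam_to_world"],3).tolist())
s=bot.read_state(); print(s["clock"],s["position"],s["tool_rot"],s["grip_width"],bot.grip_point_offset)
E
```

```text
pics
station.py
top 390.9094413039602 277.40426557590433 207.48115150572286 [[-0.119, -0.969, 0.218, 0.297], [-0.993, 0.115, -0.031, 0.018], [0.005, -0.22, -0.976, 0.909], [0.0, 0.0, 0.0, 1.0]]
scene 431.857979637838 273.4470973556536 204.87160530290907 [[0.919, 0.348, -0.184, 0.634], [0.394, -0.796, 0.459, -0.425], [0.013, -0.495, -0.869, 0.871], [0.0, 0.0, 0.0, 1.0]]
0.1 [ 0.24916477 -0.59974371  0.23047979] [ 9.80669942e-01  1.95667670e-01 -2.21803725e-04 -7.60705634e-04] 0.08551430385379596 0.0187
```

View pics/top0.png

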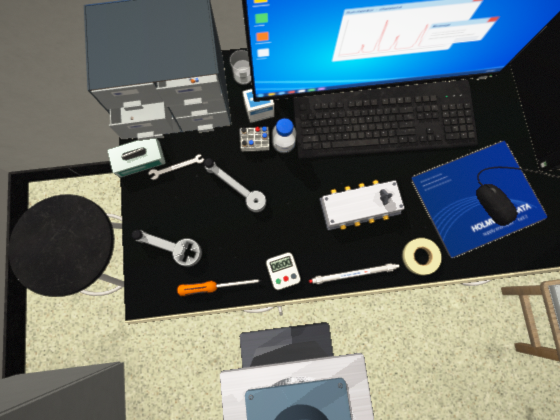

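View pics/scene0.png

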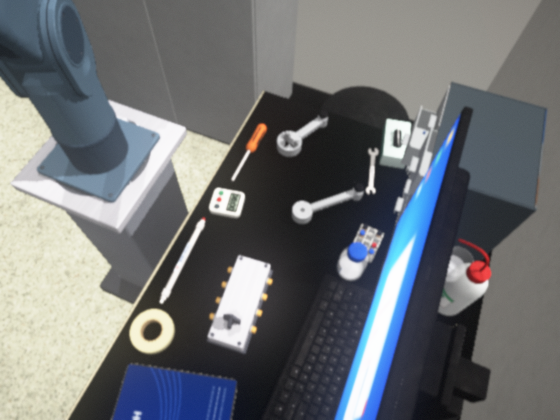

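Top view: the three-slot lever has its hub at about (187,251) and knob at (140,237). The spare's hub is at (256,201). The valve shaft is at about (386,200), with the long end to the left. I'll enlarge these crops to measure them.

```bash
python3 - <<'E'
import cv2,numpy as np
t=cv2.imread("pics/top0.png");s=cv2.imread("pics/scene0.png")
def crop(im,x,y,w=100,h=75,k=4):
    o=cv2.resize(im[y:y+h,x:x+w],None,fx=k,fy=k,interpolation=cv2.INTER_CUBIC)
    o=cv2.convertScaleAbs(o,alpha=1.3,beta=25)
    for i in range(0,w,10):cv2.line(o,(i*k,0),(i*k,5 if i%50 else 12),(0,255,255),1)
    for i in range(0,h,10):cv2.line(o,(0,i*k),(5 if i%50 else 12,i*k),(0,255,255),1)
    return o
A=np.vstack([np.hstack([crop(t,120,205),crop(t,312,170)]),np.hstack([crop(s,255,100),crop(s,195,250,100,75+0)])])
cv2.imwrite("pics/crops.png",A)
E
```

```text
(no output)
```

View pics/crops.png

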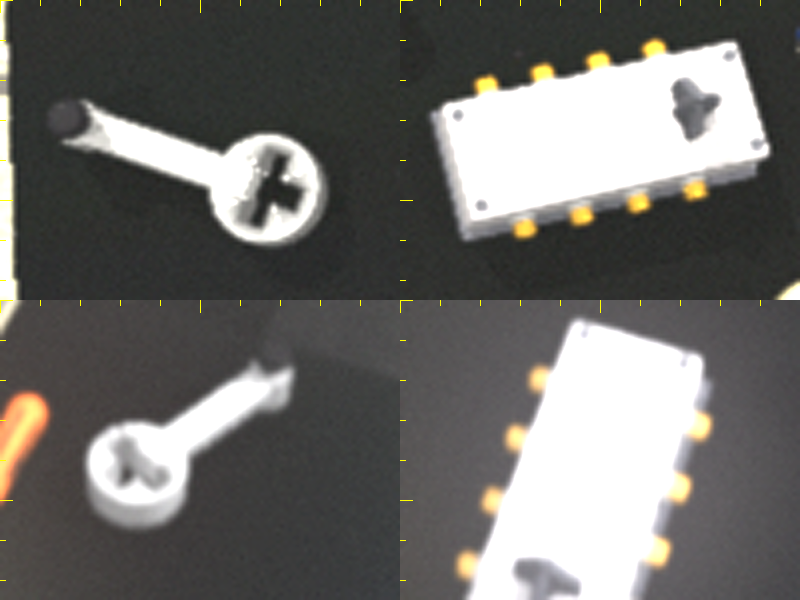

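The crops give these pixels:
- **Lever hub top:** top (187.0,251.8), scene (289.5,141).
- **Knob:** top (136.8,234.5), scene (323,111.8).
- **Block long-end corners:** top (321.3,197.5) and (328.8,225.5), scene (239.5,255) and (270.8,264.3). I still have to work out which scene corner matches which.

```bash
cat > h.py <<'E'
import numpy as np
def ray(c,uv):
    T=np.array(c["cam_to_world"]);d=T[:3,:3]@[(uv[0]-c["cx"])/c["fx"],(uv[1]-c["cy"])/c["fy"],1]
    return T[:3,3],d/np.linalg.norm(d)
def tri(*cu):
    A=0;b=0
    for c,uv in cu:
        o,d=ray(c,uv);P=np.eye(3)-np.outer(d,d);A=A+P;b=b+P@o
    x=np.linalg.solve(A,b);return x,max(np.linalg.norm(np.cross(x-ray(c,u)[0],ray(c,u)[1])) for c,u in cu)
def onz(c,uv,z):
    o,d=ray(c,uv);return o+d*(z-o[2])/d[2]
def px(c,p):
    T=np.linalg.inv(c["cam_to_world"]);q=T[:3,:3]@p+T[:3,3];return np.array([c["fx"]*q[0]/q[2]+c["cx"],c["fy"]*q[1]/q[2]+c["cy"]])
E
python3 - <<'E'
from station import bot
from h import *
np.set_printoptions(precision=4,suppress=True)
t=bot.read_camera("top");s=bot.read_camera("scene")
print("hub",tri((t,(187,251.8)),(s,(289.5,141))),onz(t,(187,251.8),.026),onz(s,(289.5,141),.026))
print("knob",tri((t,(136.8,234.5)),(s,(323,111.8))),onz(t,(136.8,234.5),.045),onz(s,(323,111.8),.045))
for n,a,b in(("far",(321.3,197.5),(270.8,264.3)),("near",(328.8,225.5),(239.5,255))):print(n,tri((t,a),(s,b)))
for u in((321.3,197.5),(395.8,180.8),(404,207.5),(328.8,225.5)):print(onz(t,u,.04))
print("shaft px", [onz(t,(312+295/4,170+y/4),z) for y,z in((105,.04),(105,.07))])
E
```

```text
hub (array([0.418 , 0.2062, 0.0219]), np.float64(0.0012914096085144212)) [0.4164 0.2045 0.026 ] [0.4199 0.2041 0.026 ]
knob (array([0.4664, 0.3095, 0.0442]), np.float64(0.0008266172633554091)) [0.4655 0.3087 0.045 ] [0.4671 0.3095 0.045 ]
far (array([ 0.5057, -0.1134,  0.0292]), np.float64(0.001144638656345751))
near (array([ 0.4378, -0.1208,  0.0309]), np.float64(0.0007571775912279989))
[ 0.5022 -0.1124  0.04  ]
[ 0.5213 -0.2897  0.04  ]
[ 0.4566 -0.2965  0.04  ]
[ 0.4357 -0.1199  0.04  ]
shaft px [array([ 0.4876, -0.2599,  0.04  ]), array([ 0.481 , -0.2503,  0.07  ])]
```

The rows are not in the units I measure in: shifts go in shares of 50 mm and turns go in shares of 4 rad. I convert before sending: 0.032 m is 0.64, -0.0246 m is -0.492.

Call:
hand_motion(motion=[0.085,0.64,-0.492,0,0,0,0,0.085,0.64,-0.492,0,0,0,0,0.085,0.64,-0.492,0,0,0,0,0.085,0.64,-0.492,0,0,0,0,0.085,0.64,-0.492,0,0,0,0])

```text
clock: 0.7
position: [0.3505, -0.4237, 0.2312]
tool_rot: [0.981, 0.196, -0.0, 0.0]
ft_force: [0.0, 1.3, 0.2]
grip_width: 0.0848
grasp_force: 0.0
```

Call:
hand_motion(motion=[0.085,0.64,-0.492,0,0,0,0,0.085,0.64,-0.492,0,0,0,0,0.085,0.64,-0.492,0,0,0,0,0.085,0.64,-0.492,0,0,0,0,0.085,0.64,-0.492,0,0,0,0])

```text
clock: 1.2
position: [0.451, -0.2488, 0.2314]
tool_rot: [0.981, 0.196, 0.0, 0.0]
ft_force: [0.1, 0.0, -0.5]
grip_width: 0.0849
grasp_force: 0.0
```

```bash
python3 - <<'E'
from station import bot
from h import *
import cv2
np.set_printoptions(precision=4,suppress=True)
c=bot.read_camera("wrist");cv2.imwrite("pics/w1.png",c["color"][:,:,::-1]);np.savez("w1.npz",**c)
print(c["fx"],c["cx"],c["cy"],np.array(c["cam_to_world"]))
for p in([.484,-.25,.08],[.484,-.25,.04],[.469,-.116,.04],[.489,-.293,.04]):print(p,px(c,np.array(p)))
s=bot.read_state();print(s["position"],s["tool_rot"],s["joints"])
E
```

```text
356.67908273395386 273.6986516416182 205.5252427683386 [[ 0.3837 -0.884  -0.2672  0.5196]
 [-0.9235 -0.3672 -0.1114 -0.2203]
 [ 0.0004  0.2895 -0.9572  0.3762]
 [ 0.      0.      0.      1.    ]]
[0.484, -0.25, 0.08] [290.0998 153.2665]
[0.484, -0.25, 0.04] [288.2082 146.9035]
[0.469, -0.116, 0.04] [146.0191 105.326 ]
[0.489, -0.293, 0.04] [331.9741 159.4958]
[ 0.4551 -0.2413  0.2315] [ 0.9798  0.1999  0.0017 -0.0017] [ 0.5371  0.3136 -0.1625  1.8852  0.0558  0.9465 -0.8185]
```

View pics/w1.png

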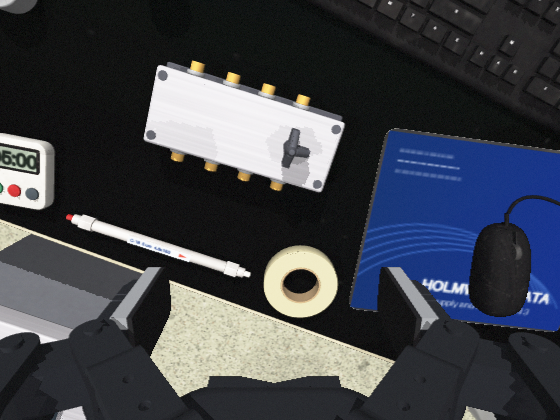

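The wrist view shows the block top's corners at (160,66), (342,118), (323,190) and (145,140), and the splines centred near (292,149).

```bash
python3 - <<'E'
from station import bot
from h import *
import cv2
np.set_printoptions(precision=4,suppress=True)
c=dict(np.load("w1.npz"));t=bot.read_camera("top")
for a,b in(((321.3,197.5),(160,66)),((395.8,180.8),(342,119)),((404,207.5),(323,190)),((328.8,225.5),(145,140)),((385,195.8),(292,149))):
    print(tri((t,a),(c,b)),onz(c,b,.04),onz(c,b,.06))
w=c["color"][90:190,240:365,::-1];k=cv2.resize(w,None,fx=5,fy=5,interpolation=cv2.INTER_CUBIC);cv2.imwrite("pics/w1c.png",cv2.convertScaleAbs(k,alpha=1.4,beta=20))
E
```

```text
(array([ 0.5052, -0.1142,  0.0279]), np.float64(0.00016943938433374058)) [ 0.5058 -0.1178  0.04  ] [ 0.5067 -0.1239  0.06  ]
(array([ 0.5248, -0.2896,  0.0325]), np.float64(0.003112379589751651)) [ 0.5264 -0.2855  0.04  ] [ 0.526  -0.2817  0.06  ]
(array([ 0.4576, -0.2989,  0.034 ]), np.float64(0.00018704059394224884)) [ 0.4587 -0.2977  0.04  ] [ 0.4623 -0.2931  0.06  ]
(array([ 0.4368, -0.1214,  0.0315]), np.float64(0.00033086861679770043)) [ 0.4386 -0.1241  0.04  ] [ 0.4434 -0.1298  0.06  ]
(array([ 0.4852, -0.2526,  0.0572]), np.float64(0.0003222404146783735)) [ 0.4836 -0.2541  0.04  ] [ 0.4857 -0.2521  0.06  ]
```

View pics/w1c.png

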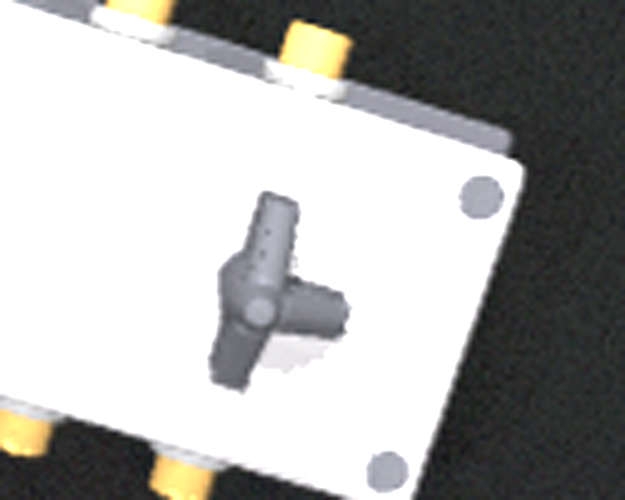

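The shaft tip is at (291.8,152.4), so the shaft is at about (0.485,-0.252) and the block points along 96.6°. That fits the 135 mm from the long end. The lever hub is at (0.418,0.2045), pointing along 65.3°. I'll move above the grip point next.

In the tool's units: -0.0429 m is -0.858, 0.0171 m is 0.342.

Call:
hand_motion(motion=[0.06,0.342,-0.858,0,0,0,0,0.06,0.342,-0.858,0,0,0,0,0.06,0.342,-0.858,0,0,0,0,0.06,0.342,-0.858,0,0,0,0,0.06,0.342,-0.858,0,0,0,0])

```text
clock: 1.8
position: [0.4468, -0.0184, 0.2314]
tool_rot: [0.981, 0.195, 0.0, 0.0]
ft_force: [0.6, 0.9, -0.2]
grip_width: 0.06
grasp_force: 0.0
```

Call:
hand_motion(motion=[0.06,0.342,-0.858,0,0,0,0,0.06,0.342,-0.858,0,0,0,0,0.06,0.342,-0.858,0,0,0,0,0.06,0.342,-0.858,0,0,0,0,0.06,0.342,-0.858,0,0,0,0])

```text
clock: 2.3
position: [0.4439, 0.2126, 0.2314]
tool_rot: [0.981, 0.195, 0.0, 0.0]
ft_force: [1.6, 0.3, -1.0]
grip_width: 0.0601
grasp_force: 0.0
```

Call:
hand_motion(motion=[0.06,0.342,-0.858,0,0,0,0,0.06,0,0,0,0,0,-0.0373,0.06,0,0,0,0,0,-0.0373,0.06,0,0,0,0,0,-0.0373,0.06,0,0,0,0,0,-0.0373])

```text
clock: 2.8
position: [0.4434, 0.2571, 0.2311]
tool_rot: [0.879, 0.477, -0.0, 0.0]
ft_force: [0.7, -0.5, -0.9]
grip_width: 0.0598
grasp_force: 0.0
```

Call:
hand_motion(motion=[0.06,0,0,0,0,0,-0.0373,0.06,0,0,0,0,0,0,0.06,0,0,0,0,0,0])

```text
clock: 3.1
position: [0.4433, 0.2571, 0.2312]
tool_rot: [0.843, 0.537, -0.0, 0.0]
ft_force: [-0.5, 0.8, -0.2]
grip_width: 0.0599
grasp_force: 0.0
```

```bash
python3 - <<'E'
from station import bot
from h import *
import cv2
np.set_printoptions(precision=4,suppress=True)
c=bot.read_camera("wrist");cv2.imwrite("pics/w2.png",c["color"][:,:,::-1]);np.savez("w2.npz",**c)
for p in([.418,.2045,.026],[.466,.309,.045]):print(p,px(c,np.array(p)))
s=bot.read_state();print(s["position"],s["tool_rot"],s["joints"])
E
```

```text
[0.418, 0.2045, 0.026] [272.6347 229.741 ]
[0.466, 0.309, 0.045] [271.7019 117.7743]
[0.4433 0.2573 0.2312] [ 0.8433  0.5374 -0.0001  0.    ] [-0.1344  0.3631 -0.5901  1.8718  0.2407  0.9779 -1.2661]
```

View pics/w2.png

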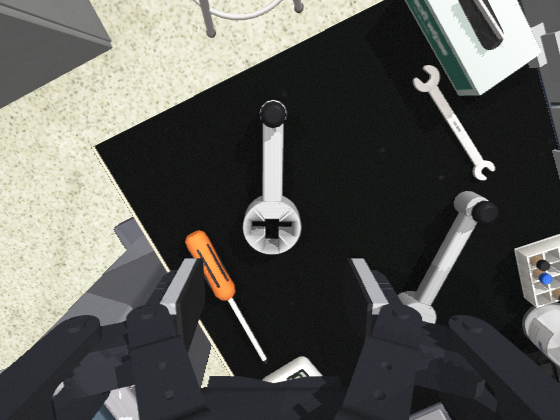

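Lever in the wrist view: hub at (272,226), knob at (273,114). The spare is well to the right, with its hub at about (415,305). The grip area is clear.

```bash
python3 - <<'E'
from station import bot
from h import *
np.set_printoptions(precision=4,suppress=True)
c=dict(np.load("w2.npz"));t=bot.read_camera("top");s=bot.read_camera("scene");w1=dict(np.load("w1.npz"))
h=onz(c,(272,226.5),.026);k=onz(c,(273,114),.045);print("wrist",h,k,np.degrees(np.arctan2(*(k-h)[1::-1])))
print(tri((t,(187,251.8)),(c,(272,226.5)),(s,(289.5,141))),tri((t,(136.8,234.5)),(c,(273,114)),(s,(323,111.8))))
print("shaft tip",onz(w1,(291.8,152.4),.08))
E
```

```text
wrist [0.4189 0.2081 0.026 ] [0.4685 0.3115 0.045 ] 64.4145294575359
(array([0.418 , 0.2064, 0.0214]), np.float64(0.0013775761637826597)) (array([0.4671, 0.3109, 0.0422]), np.float64(0.0014983586575572137))
shaft tip [ 0.4852 -0.251   0.08  ]
```

In the tool's units: 0.048 m is 0.96, 0.04 m is 0.8.

Call:
hand_motion(motion=[0.06,0,0,0.96,0,0,0,0.06,0,0,0.96,0,0,0,0.06,0,0,0.96,0,0,0,0.06,0,0,0.8,0,0,0,0.06,0,0,0.5,0,0,0], clamp_n=50)

```text
clock: 3.75
position: [0.4417, 0.2567, 0.0194]
tool_rot: [0.843, 0.539, -0.002, 0.0]
ft_force: [0.3, -0.0, -0.1]
grip_width: 0.0602
grasp_force: 0.0
```

Call:
hand_motion(motion=[0.06,0,0,0.24,0,0,0,0.06,0,0,0.16,0,0,0,0.06,0,0,0,0,0,0,0.0,0,0,0,0,0,0,0.0,0,0,0,0,0,0], clamp_n=50)

```text
clock: 4.25
position: [0.4441, 0.2582, 0.0035]
tool_rot: [0.842, 0.539, 0.001, 0.0]
ft_force: [-0.1, -0.3, -0.2]
grip_width: 0.0316
grasp_force: 0.0
```

Call:
hand_motion(motion=[0.0,0,0,0,0,0,0,0.0,0,0,0,0,0,0,0.0,0,0,0,0,0,0,0.0,0,0,0,0,0,0,0.0,0,0,0,0,0,0], clamp_n=50)

```text
clock: 4.75
position: [0.4439, 0.2582, 0.0035]
tool_rot: [0.842, 0.539, 0.001, 0.0]
ft_force: [-0.6, -0.3, 6.5]
grip_width: 0.0191
grasp_force: 49.0
```

In the tool's units: -0.04 m is -0.8, -0.02 m is -0.4.

Call:
hand_motion(motion=[0.0,0,0,-0.4,0,0,0,0.0,0,0,-0.8,0,0,0,0.0,0,0,-0.8,0,0,0,0.0,0,0,-0.8,0,0,0,0.0,0,0,0,0,0,0], clamp_n=70)

```text
clock: 5.25
position: [0.4461, 0.2597, 0.1475]
tool_rot: [0.842, 0.539, 0.005, 0.0]
ft_force: [0.5, -0.0, -1.2]
grip_width: 0.0187
grasp_force: 68.9
```

```bash
python3 - <<'E'
from station import bot
from h import *
import cv2
c=bot.read_camera("wrist");cv2.imwrite("pics/w3.png",c["color"][:,:,::-1]);np.savez("w3.npz",**c)
s=bot.read_state();print(s["position"],s["tool_rot"],s["grip_width"])
E
```

```text
[0.4448137  0.25848846 0.14486003] [8.42377511e-01 5.38880362e-01 2.82123486e-03 3.54712133e-04] 0.018588681889976737
```

View pics/w3.png

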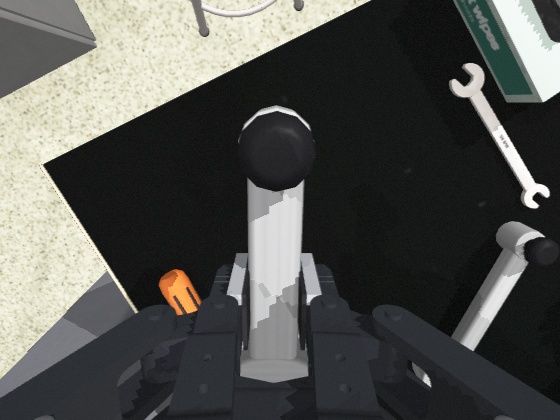

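The lever is held level, with the knob at (277,150) and the arm in line with the tool's x axis. Next I'll carry it over the shaft and turn it.

In the tool's units: -0.04 m is -0.8, -0.025 m is -0.5.

Call:
hand_motion(motion=[0.0,-0.5,0.278,0,0,0,0,0.0,-0.8,0.444,0,0,0,0,0.0,-0.8,0.444,0,0,0,0,0.0,-0.8,0.444,0,0,0,0,0.0,-0.8,0.444,0,0,0,0])

```text
clock: 5.8
position: [0.4577, 0.0446, 0.141]
tool_rot: [0.842, 0.539, -0.001, -0.0]
ft_force: [1.1, 0.2, -1.5]
grip_width: 0.0187
grasp_force: 68.7
```

Call:
hand_motion(motion=[0.0,-0.8,0.444,0,0,0,0,0.0,-0.8,0.444,0,0,0,0,0.0,-0.8,0.444,0,0,0,0,0.0,-0.8,0.444,0,0,0,0,0.0,-0.64,0.344,0,0,0,0])

```text
clock: 6.3
position: [0.4733, -0.1751, 0.1408]
tool_rot: [0.843, 0.538, -0.001, -0.001]
ft_force: [1.1, 0.7, -2.3]
grip_width: 0.0189
grasp_force: 68.7
```

Call:
hand_motion(motion=[0.0,-0.4,0.222,0,0,0,0,0.0,0,0,0,0,0,-0.0343,0.0,0,0,0,0,0,-0.0343,0.0,0,0,0,0,0,-0.0343,0.0,0,0,0,0,0,-0.0343])

```text
clock: 6.8
position: [0.4752, -0.1947, 0.1407]
tool_rot: [0.663, 0.749, -0.001, -0.001]
ft_force: [0.7, 0.8, -2.0]
grip_width: 0.0185
grasp_force: 68.8
```

Call:
hand_motion(motion=[0.0,0,0,0,0,0,0,0.0,0,0,0,0,0,0,0.0,0,0,0,0,0,0])

```text
clock: 7.1
position: [0.4761, -0.1947, 0.1418]
tool_rot: [0.666, 0.746, -0.0, -0.0]
ft_force: [-0.9, 0.6, -1.5]
grip_width: 0.0187
grasp_force: 68.8
```

```bash
python3 - <<'E'
from station import bot
from h import *
import cv2
np.set_printoptions(precision=4,suppress=True)
w=dict(np.load("w3.npz"));k=onz(w,(277,150),.141+.035);print("knob w3",k,k[:2]-[.4448,.2585])
s=bot.read_state();print(s["position"],s["tool_rot"],s["grip_width"],s["joints"])
t=bot.read_camera("top");c=bot.read_camera("scene");np.savez("t4.npz",**t);np.savez("s4.npz",**c)
f=lambda c,p:px(c,np.array(p))
p=np.array(s["position"]);R=__import__("scipy.spatial.transform",fromlist=["x"]).Rotation.from_quat(s["tool_rot"]);x=R.as_matrix()[:,0];print("ang",np.degrees(np.arctan2(x[1],x[0])),"tilt",R.as_matrix()[:,2])
hub=p-.0576*x+[0,0,.0225];print("hub",hub,f(t,hub),f(c,hub))
def crop(c,uv):
    x,y=int(uv[0])-50,int(uv[1])-50;print("origin",x,y);return cv2.resize(c["color"][y:y+100,x:x+100,::-1],None,fx=4,fy=4,interpolation=cv2.INTER_CUBIC)
cv2.imwrite("pics/c4.png",cv2.convertScaleAbs(np.hstack([crop(t,f(t,hub)),crop(c,f(c,hub))]),alpha=1.2,beta=20))
E
```

```text
knob w3 [0.4713 0.3114 0.176 ] [0.0265 0.0529]
[ 0.4761 -0.1947  0.1418] [ 0.6659  0.7461 -0.0002 -0.0005] 0.018671647643350234 [ 0.7654  0.5026 -0.5888  1.9404  0.3782  0.8101  0.0816]
ang 96.49907669130691 tilt [-0.001   0.0003 -1.    ]
hub [ 0.4826 -0.252   0.1642] [399.5133 183.6035] [225.2417 300.2807]
origin 349 133
origin 175 250
```

View pics/c4.png

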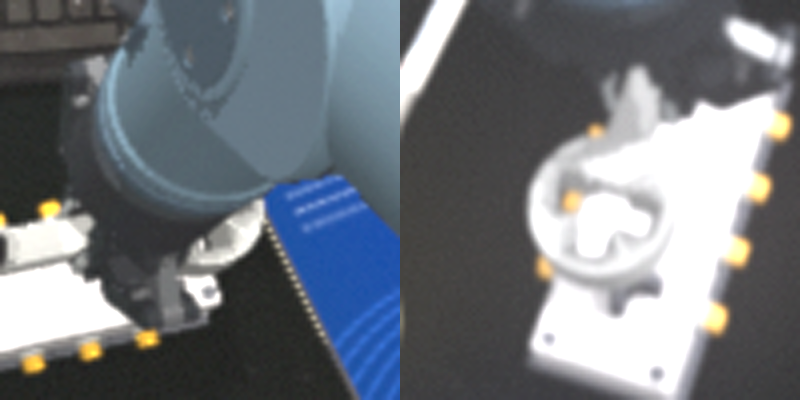

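The scene view puts the hub's top centre at (225.5,302.5), against a prediction of (225.2,300.3). The bore is over the block with the shaft partly visible below it. For a like-for-like comparison I'll look at the shaft in the first scene picture.

```bash
python3 - <<'E'
from h import *
import cv2
np.set_printoptions(precision=4,suppress=True)
c=dict(np.load("s4.npz"))
print("hub scene",onz(c,(225.5,302.5),.1642))
for z in(.04,.08):print("shaft",px(c,np.array([.485,-.2515,z])))
a=cv2.imread("pics/scene0.png")[280:355,185:285]
cv2.imwrite("pics/s0c.png",cv2.resize(a,None,fx=6,fy=6,interpolation=cv2.INTER_CUBIC))
E
```

```text
hub scene [ 0.4847 -0.2552  0.1642]
shaft [231.8678 320.1148]
shaft [230.3422 314.404 ]
```

View pics/s0c.png

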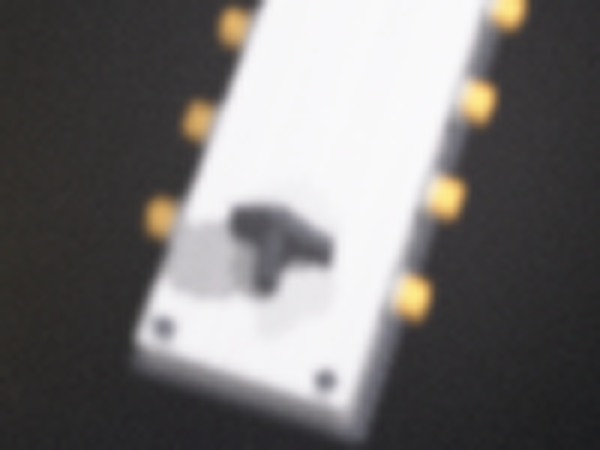

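The scene's own bias cancels: relative to the shaft, the hub is off by about (-1.6,-1.0) mm. I'll correct that and go down in checked steps.

In the tool's units: 0.025 m is 0.5, 0.0017 m is 0.034.

Call:
hand_motion(motion=[0.0,0.016,0.034,0.4,0,0,0,0.0,0,0,0.5,0,0,0,0.0,0,0,0.2,0,0,0,0.0,0,0,0.12,0,0,0,0.0,0,0,0,0,0,0])

```text
clock: 7.7
position: [0.478, -0.1938, 0.0811]
tool_rot: [0.665, 0.747, -0.0, -0.0]
ft_force: [-0.3, -0.4, -1.9]
grip_width: 0.0189
grasp_force: 68.7
```

Call:
hand_motion(motion=[0.0,0,0,0.1,0,0,0,0.0,0,0,0.1,0,0,0,0.0,0,0,0.06,0,0,0,0.0,0,0,0.04,0,0,0,0.0,0,0,0,0,0,0])

```text
clock: 8.2
position: [0.478, -0.1939, 0.0661]
tool_rot: [0.665, 0.747, -0.0, -0.0]
ft_force: [-0.8, -0.5, -1.2]
grip_width: 0.0187
grasp_force: 68.7
```

No contact force, and the hub's underside (about z=0.063) is already below the spline tips. I'll keep going down.

In the tool's units: 0.005 m is 0.1, 0.004 m is 0.08.

Call:
hand_motion(motion=[0.0,0,0,0.1,0,0,0,0.0,0,0,0.1,0,0,0,0.0,0,0,0.1,0,0,0,0.0,0,0,0.08,0,0,0,0.0,0,0,0,0,0,0])

```text
clock: 8.7
position: [0.4777, -0.1937, 0.0466]
tool_rot: [0.665, 0.747, -0.0, -0.001]
ft_force: [-0.1, 0.3, -1.9]
grip_width: 0.0186
grasp_force: 68.7
```

Call:
hand_motion(motion=[0.0,0,0,0.04,0,0,0,0.0,0,0,0.04,0,0,0,0.0,0,0,0,0,0,0])

```text
clock: 9.0
position: [0.4784, -0.1939, 0.0436]
tool_rot: [0.665, 0.747, -0.0, 0.0]
ft_force: [-1.6, -0.5, 1.3]
grip_width: 0.0189
grasp_force: 69.2
```

Contact is starting at TCP z=0.0436, which is home (expected 0.0435). I'll release gently, open up and retreat.

Call:
hand_motion(motion=[0.03,0,0,0,0,0,0,0.04,0,0,0,0,0,0,0.06,0,0,0,0,0,0,0.06,0,0,0,0,0,0,0.06,0,0,0,0,0,0])

```text
clock: 9.5
position: [0.4782, -0.1939, 0.0433]
tool_rot: [0.665, 0.747, 0.0, 0.0]
ft_force: [0.1, -0.3, -0.6]
grip_width: 0.0599
grasp_force: 0.0
```

Call:
hand_motion(motion=[0.06,0,0,-0.2,0,0,0,0.06,0,0,-0.6,0,0,0,0.06,0,0,-0.8,0,0,0,0.06,0,0,-0.8,0,0,0,0.06,0,0,-0.8,0,0,0])

```text
clock: 10.0
position: [0.4779, -0.1936, 0.2055]
tool_rot: [0.665, 0.747, 0.0, 0.0]
ft_force: [0.5, -0.4, 0.2]
grip_width: 0.0601
grasp_force: 0.0
```

Call:
hand_motion(motion=[0.06,0.8,0,0,0,0,0,0.06,0.6,0,0,0,0,0,0.06,0,0,0,0,0,0,0.06,0,0,0,0,0,0])

```text
clock: 10.4
position: [0.4701, -0.1241, 0.2039]
tool_rot: [0.664, 0.747, -0.0, 0.0]
ft_force: [-0.5, -0.7, -1.0]
grip_width: 0.0602
grasp_force: 0.0
```

```bash
python3 - <<'E'
from station import bot
from h import *
import cv2
np.set_printoptions(precision=4,suppress=True)
c=bot.read_camera("wrist");s=bot.read_camera("scene")
np.savez("s5.npz",**s)
a=s["color"][180:360,165:315,::-1];a=cv2.resize(a,None,fx=2.6,fy=2.6,interpolation=cv2.INTER_CUBIC)
b=cv2.resize(c["color"][:,:,::-1],None,fx=.75,fy=.75)
H=max(a.shape[0],b.shape[0]);pad=lambda i:cv2.copyMakeBorder(i,0,H-i.shape[0],0,0,0)
cv2.imwrite("pics/f5.png",np.hstack([pad(a),pad(b)]));np.savez("w5.npz",**c)
for n,p in(("hubtop",[.485,-.2515,.066]),("knob",[.485-.0132,-.2515+.114,.083])):print(n,px(s,np.array(p)),px(c,np.array(p)))
E
```

```text
hubtop [230.8911 316.4588] [273.0163 326.145 ]
knob [249.7166 258.2622] [273.272  213.8251]
```

View pics/f5.png

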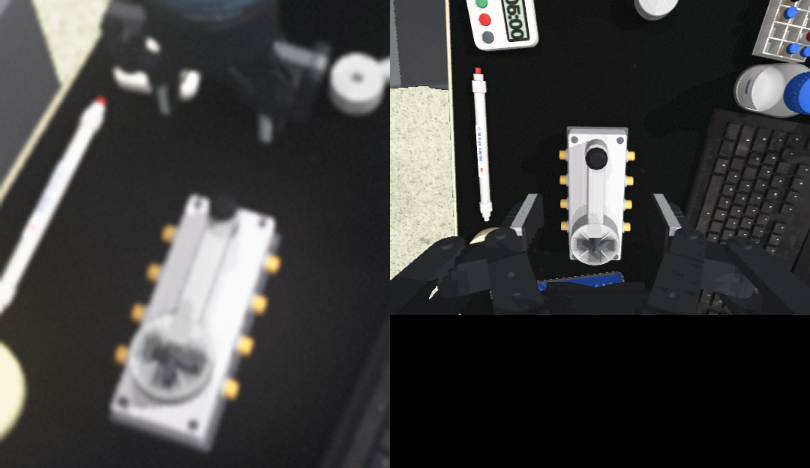

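The lever lies along the block with its splines in the slots. The hub top is at (275,324) in the wrist view and (231,318) in the scene view, against predictions of (273,326) and (231,316) for a fully seated lever. Nothing is touching it.

```bash
python3 -c "
from station import bot
print(bot.sign_off())"
```

```text
the job is handed in; nothing more can be done
None
```

The three-slot lever is on the valve shaft, fully home and pointing to the block's long end; I let go, left the spare lever untouched and handed the job in at about 10.5 s, but the hand-in returned no verdict.

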